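# Pull the retaining clip off the blue sample turntable with a hooked pick

## Robot

A 7-joint arm with a two-finger parallel gripper is mounted at the origin on the work surface. World frame = base frame: x ahead of the robot, y to its left, z up, the work surface at z = 0. Lengths are in m, angles in rad, forces in N, time in s.
With the tool pointing down it reaches from about 0.4 to 0.85 m from the base axis. Payload 10.4 kg.
Tool frame: the origin (TCP) lies midway between the tips of the shut fingers; the grasp point (between the pads) lies 19 mm behind it; z points along the fingers, y is the direction in which the jaws open and shut (so a half turn about z gives the same grasp; the last joint's range is limited). The gripper opens to 85 mm and grips with 20 to 120 N. Pads are 22 mm wide; open, the fingers measure 114 mm over their backs; the gripper's body (76 mm by 85 mm) begins 54 mm behind the grasp point. The pads swing forward as they close: fully open they stand 13 mm farther back than shut.
Start: joints at [-1.291, 0.332, -0.065, 1.46, 0.022, 1.35, -0.088], TCP at [0.186, 0.597, 0.231] pointing down, gripper open.
Joint ranges: [-2.6, 2.6], [-0.5, 2.12], [-1.47, 1.34], [0.16, 2.42], [-1.27, 4.41], [0.06, 2.06], [-2.6, 2.6]. Speed limits (rad/s): [2.22, 2.22, 2.79, 2.79, 3.14, 3.14, 3.14].

## Interface

Orientations are given as a rotation vector (axis times angle).
In Python, from station import manip gives the robot as it stands. The module is installed in compiled form; this text tells all that it offers. Calls block until the motion is done:
- manip.move_pose(position, orientation): joint-space move of the TCP to a pose.
- manip.move_l(position, rate=0.15, orientation=None): straight line of the TCP; orientation=None keeps the orientation; rate is the mean speed in m/s.
- manip.move_joints(angles): joint-space move.
- manip.open() and manip.clamp(force=None): open the fingers fully, or close them until they stop; force is the grip in N (None keeps the last).
- manip.pause(seconds).
- manip.ik(position, orientation): joint angles nearest the present ones, or None.
- manip.camera(name): name is "scene" or "top"; returns (picture, depth): 480x640x3 uint8, blue, green, red; 480x640 float32, m along the optical axis (not along the pixel's ray), 0 where there is no reading.
- manip.calibration(name): a dict with "intrinsics" (3x3 intrinsics, pixels), "camera_from_world" (4x4, takes a point from world to camera coordinates). Camera axes: x right, y down, z forward; pixel columns grow to the right and rows downward; lengths in m; the calibration is good to about 2 mm. A picture is of the moment at which its call begins. calibration takes no time and is no camera call.
A pose or a line that the arm cannot do raises manip.IKError and nothing moves.
- manip.sign_off(): hands the job in, once; it reports no verdict.
Readings, each from a call of its own:
- manip.get_time_s(): time.
- manip.get_qpos(): joint angles.
- manip.get_qvel(): joint speeds.
- manip.get_tau(): joint torques, N m.
- manip.get_ee_pos(): TCP position.
- manip.get_tool_rot(): TCP orientation.
- manip.get_contact_force(): force on the tool from outside, world axes, zero at the start.
- manip.get_wrist_torque(): the same for the moment, N m.
- manip.get_finger_gap(): finger opening in m.
Only numpy, scipy, OpenCV 4.12 (cv2) and the standard library are available. Lean on these libraries where they do the work, as an engineer would, in place of code of your own. Each camera call takes 0.05 s, during which the arm holds its last target.

## Task

The blue turntable has to come off for washing, so take off its retaining clip: lift the hooked pick from its rest, hook it inside the bow of the brass clip on the blue turntable's spindle and pull the clip straight out of its groove until it is clear of the spindle, then lay the pick back on its rest as it was. Leave the clip lying on the blue turntable or the bench beside it, do not touch it with the gripper, and leave the clip of the white turntable alone.

Things in the scene. Friction and masses are not known exactly. Their poses are not given: they have to be found in the camera images.
- pick: Loose hooked pick, 70 g, lying level. Orange handle: a bar 90 mm long, 16 wide, 16 high. Origin: handle's middle, on its axis, 60 mm above the bench at the start; +x runs along it to the hook, +z up. A 5 mm steel shank reaches 95 mm ahead of the origin and there turns straight down; its tip is 35 mm below the handle's axis. Centre of mass about 15 mm ahead of the origin.
- pick_rest: Fixed black rest under the pick, same x and z axes. Origin: middle of its foot, on the bench, right below the handle's middle. Foot 12 mm high; two cross walls 36 mm before and behind the origin carry the handle, tops at 52 mm, with cheeks 36 mm apart rising to 64 mm; 60 mm free between the walls for fingers.
- blue_clip: Loose hairpin clip of 5 mm brass wire, 60 g, flat on the blue turntable. Origin: underside, on the spindle axis while seated; +z up. Two sprung legs run along x beside the spindle, noses gripping behind it (x = 10, ends at 18 mm). At the -x end, facing the robot within 25 degrees, a raised bow: crossbar 32 mm wide at x = -44, axis 14 mm above the underside, 11 mm clear below it.
- blue_turntable: Fixed blue disc, 180 mm across, top at 52 mm. Origin: its axis at the bench. Spindle head 24 mm wide from 59 to 69 mm, 16 mm neck below. The hook goes down between head and crossbar (clip x -41 to -12 mm, 27 mm wide), tip 3 to 8 mm above the disc, and pulls the crossbar along the clip's -x: the legs spring open at 5 to 9 N, clear after 30 mm. It cannot lift off upwards.
- white_clip: Bystander: an identical clip, seated on an identical turntable with a white disc; it must stay there. Same frame as the blue clip.
Not all that is in view belongs to the job. What is shaped like the blue_clip but purple or red is not meant. Several things have the shape of the blue_turntable; the one meant has the colours described above.

How it is judged:
By the outcome, as a careful person would: the job done as asked, in the order asked, and still so for the second after the job is handed in, with the robot touching nothing.
It also fails if it takes over 51 s, if anything falls off the work surface, if the arm or the gripper's body presses on something with over 40 N, if the wrist force passes 120 N, or if a joint passes its speed limit or range.

## Working session

There is one attempt and no reset: what is moved stays moved. The work goes in short steps, each a Python script; the robot and the scene stay as the last script left them, time stands still between calls to the robot, and variables do not carry over. Pictures are saved under pics/ and viewed, and the job is handed in when it is done.

```bash
mkdir -p pics; ls; python3 - <<'E'
from station import manip
import cv2, numpy as np
for n in ("scene","top"):
    p,d=manip.camera(n); cv2.imwrite(f"pics/{n}0.png",p); np.save(f"{n}0.npy",d)
    c=manip.calibration(n); print(n,np.round(c["intrinsics"],1).tolist(),np.round(c["camera_from_world"],3).tolist())
print(manip.get_time_s(),manip.get_ee_pos(),manip.get_tool_rot(),manip.get_finger_gap())
E
```

```text
pics
scene [[449.3, 0.0, 314.6], [0.0, 449.3, 237.3], [0.0, 0.0, 1.0]] [[-0.425, 0.905, -0.002, 0.186], [0.75, 0.351, -0.561, -0.407], [-0.507, -0.24, -0.828, 1.306], [0.0, 0.0, 0.0, 1.0]]
top [[577.4, 0.0, 320.2], [0.0, 577.4, 240.6], [0.0, 0.0, 1.0]] [[-0.011, -1.0, -0.01, 0.042], [-0.989, 0.012, -0.145, 0.564], [0.145, 0.008, -0.989, 1.288], [0.0, 0.0, 0.0, 1.0]]
0.1 [0.18626838 0.59626012 0.23060455] [-4.73756947e-01 -3.10553903e+00  1.91885795e-03] 0.08527566112257459
```

View pics/scene0.png

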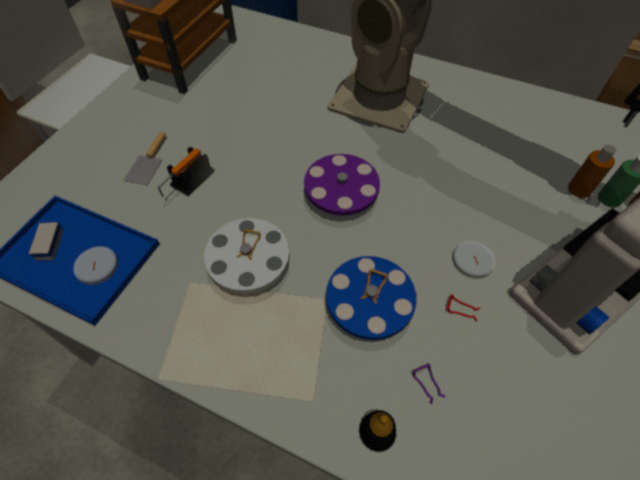

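View pics/top0.png

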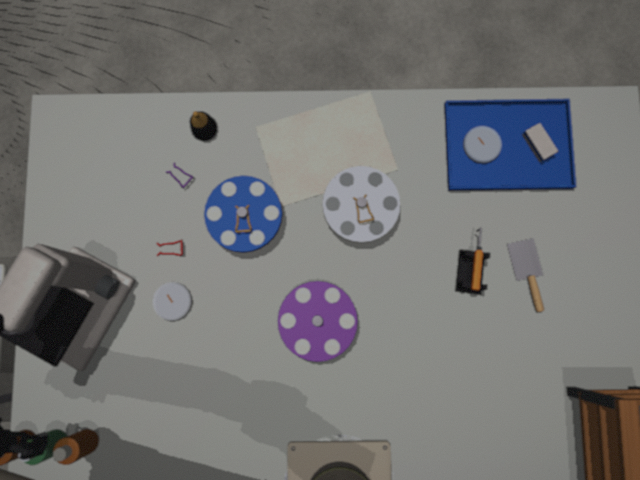

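The blue disc is at top (243,213) and scene (371,297). Its brass clip is at top (243,218), and the pick is at top (477,268). White (361,204) and purple (318,321) are bystanders, and the loose purple and red clips at (180,176) and (170,248) are decoys. I'll enlarge these crops and measure.

```bash
cat > h.py <<'E'
import numpy as np, cv2
from station import manip
def cloud(n,d):
    c=manip.calibration(n);K=c["intrinsics"];T=np.linalg.inv(c["camera_from_world"])
    v,u=np.mgrid[0:480,0:640]
    P=np.stack([(u-K[0,2])/K[0,0]*d,(v-K[1,2])/K[1,1]*d,d,np.ones_like(d)],-1)
    return (P@T.T)[...,:3]
def proj(n,p):
    c=manip.calibration(n);q=c["camera_from_world"]@np.append(p,1);q=c["intrinsics"]@q[:3];return q[:2]/q[2]
def ray(n,uv,z):
    c=manip.calibration(n);K=c["intrinsics"];T=np.linalg.inv(c["camera_from_world"])
    r=T[:3,:3]@np.linalg.solve(K,[*uv,1.]);o=T[:3,3];return o+r*(z-o[2])/r[2]
def crop(img,u0,v0,w,h,s,name):
    cv2.imwrite(name,cv2.resize(img[v0:v0+h,u0:u0+w],None,fx=s,fy=s,interpolation=cv2.INTER_CUBIC))
E
python3 - <<'E'
from h import *
t=cv2.imread("pics/top0.png");s=cv2.imread("pics/scene0.png")
a=cv2.resize(t[170:260,200:290],None,fx=4.4,fy=4.4,interpolation=2)
b=cv2.resize(t[220:310,440:530],None,fx=4.4,fy=4.4,interpolation=2)
cv2.imwrite("pics/c1.png",np.clip(np.hstack([a,b])*1.4,0,255).astype(np.uint8))
a=cv2.resize(s[250:350,320:420],None,fx=4,fy=4,interpolation=2)
b=cv2.resize(s[120:220,130:230],None,fx=4,fy=4,interpolation=2)
cv2.imwrite("pics/c2.png",np.clip(np.hstack([a,b])*1.4,0,255).astype(np.uint8))
for n,img in(("top",t),("scene",s)):
    P=cloud(n,np.load(f"{n}0.npy"))
    hsv=cv2.cvtColor(img,cv2.COLOR_BGR2HSV)
    H,S,V=[hsv[...,i].astype(int) for i in range(3)]
    # blue disc
    m=(H>100)&(H<125)&(S>120)&(P[...,2]>.045)&(P[...,2]<.058)
    cnt,lab,st,ce=cv2.connectedComponentsWithStats(m.astype(np.uint8))
    for i in range(1,cnt):
        if st[i,4]>300:
            q=P[lab==i]; 
            hull=cv2.convexHull(q[:,:2].astype(np.float32)); e=cv2.fitEllipse(hull); ce_=cv2.minEnclosingCircle(hull)
            print(n,"blue",st[i],np.median(q,0).round(4),e,ce_)
    m=(H>3)&(H<22)&(S>150)&(P[...,2]>.04)&(P[...,2]<.085)
    cnt,lab,st,ce=cv2.connectedComponentsWithStats(m.astype(np.uint8))
    for i in range(1,cnt):
        if st[i,4]>15:
            q=P[lab==i]; print(n,"orange",st[i],q.mean(0).round(4),q.min(0).round(3),q.max(0).round(3), cv2.minAreaRect(q[:,:2].astype(np.float32)))
E
```

```text
top blue [ 205  176   77   76 2787] [0.6325 0.2121 0.0514] ((0.6288975477218628, 0.21222880482673645), (0.17516571283340454, 0.17752546072006226), 121.89390563964844) ((0.6285074949264526, 0.21302270889282227), 0.08938638120889664)
top orange [471 250  13  40 338] [ 0.4902 -0.3152  0.0656] [ 0.448 -0.336  0.044] [ 0.536 -0.302  0.077] ((0.4910701513290405, -0.3190135359764099), (0.02373535931110382, 0.09035983681678772), 79.88621520996094)
top orange [ 74 432  19  22 126] [0.1301 0.5482 0.0636] [0.103 0.539 0.042] [0.146 0.568 0.085] ((0.12828870117664337, 0.5493377447128296), (0.04813605919480324, 0.016697023063898087), 27.115137100219727)
scene blue [ 326  256   90   83 3802] [0.6494 0.2178 0.0521] ((0.6326340436935425, 0.21465113759040833), (0.17677247524261475, 0.17889538407325745), 101.85236358642578) ((0.6320883631706238, 0.2142881155014038), 0.09018217772245407)
scene orange [ 176   12   55   58 1314] [ 0.0674 -0.5478  0.0791] [-0.068 -0.595  0.063] [ 0.21  -0.516  0.085] ((0.07103937119245529, -0.5551214218139648), (0.27904361486434937, 0.07835648953914642), 0.373761206865310
[... 777 characters left out ...]
894716263), (0.002966884523630142, 0.018442267552018166), 17.156837463378906)
scene orange [248 247   6  11  18] [ 0.6509 -0.048   0.0577] [ 0.637 -0.052  0.053] [ 0.662 -0.045  0.061] ((0.6496621966362, -0.04944785684347153), (0.025625793263316154, 0.006441845092922449), 6.219062328338623)
scene orange [370 270  17  10  28] [0.589  0.2134 0.0669] [0.587 0.196 0.058] [0.593 0.229 0.071] ((0.5895422101020813, 0.212460458278656), (0.033349789679050446, 0.005488960538059473), 88.33674621582031)
scene orange [368 411  26  28 453] [0.8577 0.3171 0.0696] [0.831 0.295 0.052] [0.874 0.338 0.085] ((0.8534170389175415, 0.317276269197464), (0.042326752096414566, 0.04120346158742905), 71.26514434814453)
```

View pics/c1.png

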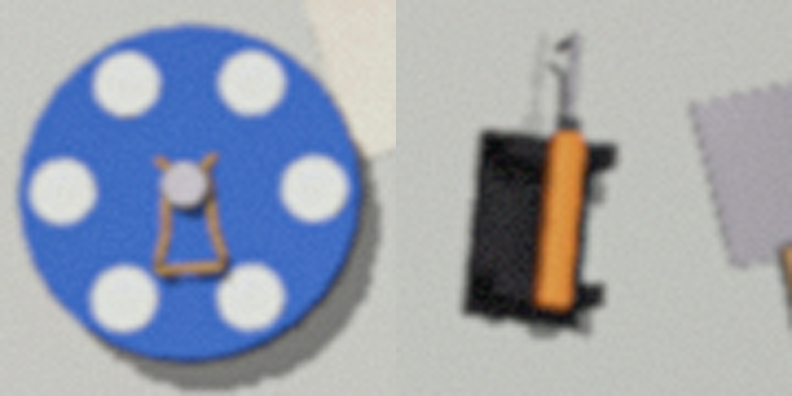

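View pics/c2.png

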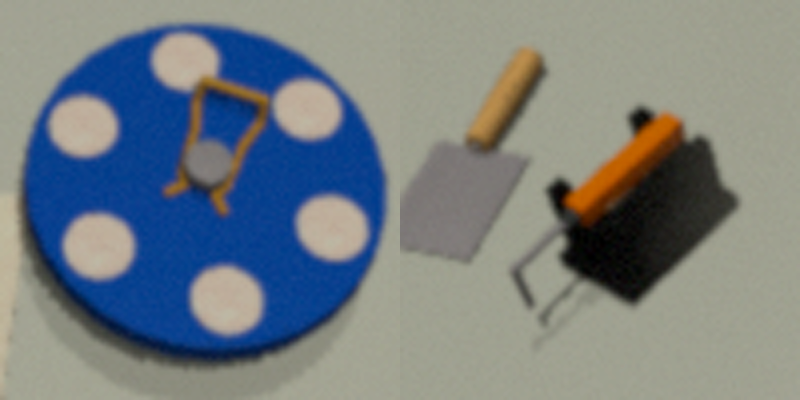

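c1/c2 confirm it: the blue disc's brass clip has its crossbar at top px ≈(243,231), on the robot side of the spindle head (242,212). The orange handle runs from (478.6,251) to (476,289) with the hook forward. Next I'll get exact positions from both cameras.

```bash
python3 - <<'E'
from h import *
T=lambda x,y:(x/4.4+200-.39,y/4.4+170-.39)
T2=lambda x,y:((x-396)/4.4+440-.39,y/4.4+220-.39)
S=lambda x,y:(x/4+320-.38,y/4+250-.38)
S2=lambda x,y:((x-400)/4+130-.38,y/4+120-.38)
for n,f,z,pts in (("top",T,.069,[(185,185)]),("scene",S,.069,[(210,162)]),("top",T,.067,[(158,268),(226,270)]),("scene",S,.067,[(204,81),(268,103)]),
  ("top",T2,.068,[(568,132),(555,307)]),):
    for p in pts: print(n,p,ray(n,f(*p),z).round(4))
# handle top face via depth
for n in("top","scene"):
    img=cv2.imread(f"pics/{n}0.png");P=cloud(n,np.load(f"{n}0.npy"));hsv=cv2.cvtColor(img,cv2.COLOR_BGR2HSV)
    m=(hsv[...,0]>3)&(hsv[...,0]<22)&(hsv[...,1]>150)
    m&=(P[...,0]>.4)&(P[...,0]<.6)&(P[...,1]<-.25)&(P[...,1]>-.4)
    if n=="scene": m&=hsv[...,2]>0
    uv=np.argwhere(m)[:,::-1]
    q=np.array([ray(n,p,.068) for p in uv])[:,:2].astype(np.float32)
    r=cv2.minAreaRect(q);l=cv2.fitLine(q,2,0,.01,.01).ravel();print(n,len(q),r,l,np.degrees(np.arctan2(l[1],l[0])),q.mean(0))
    zz=P[m];print(np.percentile(zz[:,2],[5,50,95]))
    # shank
E
```

```text
top (185, 185) [0.6292 0.2125 0.069 ]
scene (210, 162) [0.6316 0.2155 0.069 ]
top (158, 268) [0.5862 0.2263 0.067 ]
top (226, 270) [0.5847 0.1912 0.067 ]
scene (204, 81) [0.5892 0.1961 0.067 ]
scene (268, 103) [0.5874 0.2296 0.067 ]
top (568, 132) [ 0.5357 -0.3209  0.068 ]
top (555, 307) [ 0.4467 -0.3098  0.068 ]
top 374 ((0.49014905095100403, -0.3144036531448364), (0.02256939187645912, 0.09105079621076584), 81.54698181152344) [ 0.9903707 -0.138441   0.489472  -0.3141974] -7.957643 [ 0.4894722 -0.3141974]
[0.01369294 0.06609881 0.07116121]
scene 324 ((0.5022621750831604, -0.3060270845890045), (0.044185034930706024, 0.10043110698461533), 82.39483642578125) [ 0.99735034 -0.07274842  0.5013185  -0.3093471 ] -4.171862 [ 0.50131845 -0.30934715]
[0.05191179 0.06596999 0.06960082]
```

```bash
cat >> h.py <<'E'
from scipy.spatial.transform import Rotation as R
def ori(yaw,flip):
    return (R.from_euler('z',yaw)*R.from_rotvec([np.pi,0,0] if not flip else [0,np.pi,0])).as_rotvec()
E
python3 - <<'E'
from h import *
print([proj(n,manip.get_ee_pos()).round() for n in("top","scene")])
for n in("top","scene"):
    P=cloud(n,np.load(f"{n}0.npy"))
    Z=P[...,2];m=(Z>.1)&(P[...,0]>.2)
    cnt,lab,st,ce=cv2.connectedComponentsWithStats(m.astype(np.uint8))
    for i in range(1,cnt):
        if st[i,4]>40:q=P[lab==i];print(n,st[i],q.min(0).round(2),q.max(0).round(2))
    img=cv2.imread(f"pics/{n}0.png")
    # overlay candidate pick/clip
    for yaw,cx,cy,col in((-7.5,.4925,-.313,(0,255,0)),):
        c,s=np.cos(np.radians(yaw)),np.sin(np.radians(yaw))
        def W(x,y,z):return proj(n,[cx+c*x-s*y,cy+s*x+c*y,z])
        big=cv2.resize(img,None,fx=6,fy=6,interpolation=2)
        L=lambda a,b:cv2.line(big,tuple(np.int32(W(*a)*6+3)),tuple(np.int32(W(*b)*6+3)),col,1)
        for z in(.052,.068):
            k=[(-.045,-.008,z),(.045,-.008,z),(.045,.008,z),(-.045,.008,z)]
            for i in range(4):L(k[i],k[(i+1)%4])
        L((.045,0,.06),(.095,0,.06));L((.095,0,.06),(.095,0,.025))
        a=W(0,0,.06)*6
    for yaw,cx,cy in((3,.6304,.214),):
        c,s=np.cos(np.radians(yaw)),np.sin(np.radians(yaw))
        L((-.044,-.016,.066),(-.044,.016,.066))
        th=np.linspace(0,2*np.pi,40)
        for t in th: cv2.circle(big,tuple(np.int32(W(.012*np.cos(t),.012*np.sin(t),.069)*6+3)),1,col,-1);cv2.circle(big,tuple(np.int32(W(.09*np.cos(t),.09*np.sin(t),.052)*6+3)),1,col,-1)
        b=W(-.02,0,.066)*6
    f=lambda p,w:big[int(p[1])-w:int(p[1])+w,int(p[0])-w:int(p[0])+w]
    cv2.imwrite(f"pics/ov_{n}.png",np.hstack([cv2.resize(f(a,200),(400,400)),cv2.resize(f(b,280) if f(b,280).shape==(560,560,3) else f(b,200),(400,400))]))
q0=manip.get_qpos()
for fl in(0,1):
  for nm,p,yaw in(("pick",[.4925,-.313,.041],-7.5),("pickhi",[.4925,-.313,.15],-7.5),("clip",[.63-.122,.206,.0735],3),("cliphi",[.63-.122,.206,.15],3),("pulled",[.63-.175,.206,.0735],3)):
    q=manip.ik(p,ori(np.radians(yaw),fl));print(fl,nm,None if q is None else np.round(q,2))
E
```

```text
[array([ 25., 428.]), array([645., 141.])]
top [   0  244  103  123 8566] [0.29 0.02 0.1 ] [0.53 0.71 1.36]
top [585 391  55  26 942] [ 0.2  -0.61  0.1 ] [0.37 0.02 1.36]
top [  0 424   8  11  46] [0.2  0.56 0.33] [0.21 0.58 0.38]
scene [ 110    0   70   65 2133] [ 0.2  -0.68  0.1 ] [1.05 0.29 0.85]
scene [ 549  197   91  119 6594] [0.3  0.29 0.1 ] [1.05 0.65 0.85]
scene [380 415   8   9  48] [0.85 0.31 0.1 ] [0.86 0.32 0.11]
0 pick [-0.1   0.52  0.74  1.8  -0.41  0.98 -0.89]
0 pickhi [-0.34  0.49  1.08  1.72 -0.46  1.21 -0.85]
0 clip [-0.9   0.33  0.5   1.86 -0.19  0.99 -1.83]
0 cliphi [-0.9   0.24  0.5   1.79 -0.12  1.14 -1.88]
0 pulled [-0.94  0.22  0.47  1.99 -0.12  0.96 -1.93]
1 pick [-0.15  0.54  0.81  1.8  -0.47  1.    2.29]
1 pickhi [-0.37  0.52  1.14  1.72 -0.5   1.23  2.33]
1 clip [-0.68  0.31  0.25  1.85 -0.09  0.99  1.23]
1 cliphi [-0.69  0.22  0.26  1.78 -0.06  1.14  1.21]
1 pulled [-0.73  0.21  0.24  1.98 -0.06  0.96  1.16]
```

View pics/ov_top.png

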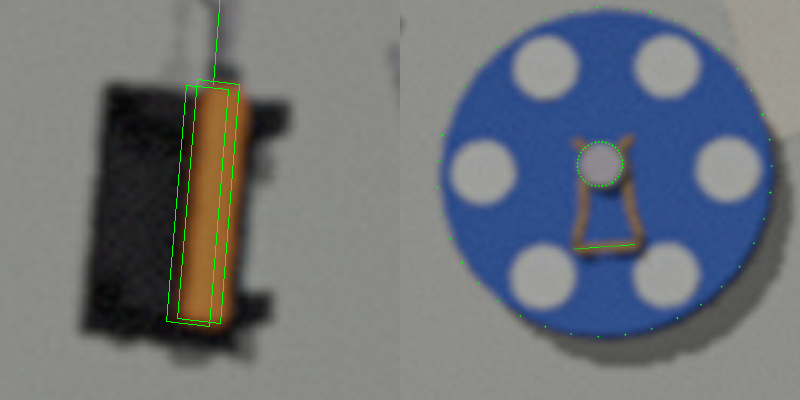

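View pics/ov_scene.png

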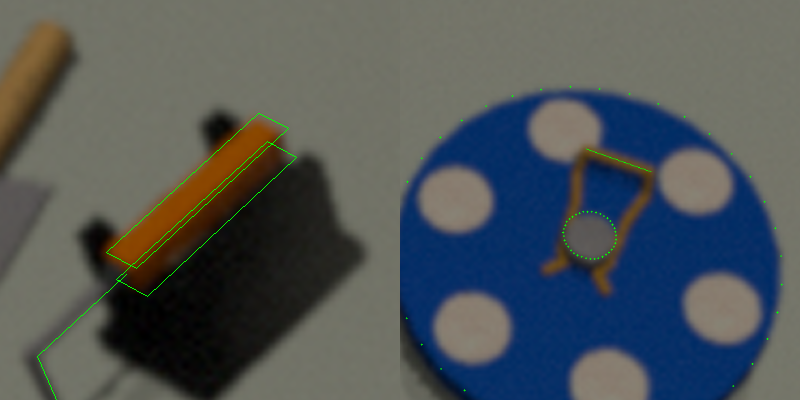

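The overlays fit the clip and disc within about 1–2 mm. The pick needs about 2.5 mm more in −y, with yaw ≈ −6.8°. Before moving, I'll check the tall machine near the start pose.

```bash
python3 - <<'E'
from h import *
for n in("top","scene"):
    P=cloud(n,np.load(f"{n}0.npy")); d=np.load(f"{n}0.npy")
    m=(P[...,2]>.05)&(P[...,1]>.3)&(P[...,0]>.1)&(P[...,0]<.7)&(d>0)&(P[...,2]<.8)
    q=P[m]; 
    for lo,hi in((.05,.1),(.1,.2),(.2,.3),(.3,.5),(.5,.8)):
        k=q[(q[:,2]>lo)&(q[:,2]<hi)]
        if len(k)>10:print(n,lo,len(k),np.percentile(k,2,axis=0).round(2),np.percentile(k,98,axis=0).round(2))
E
```

```text
top 0.05 1040 [0.1  0.49 0.05] [0.52 0.69 0.1 ]
top 0.1 4968 [0.1  0.51 0.1 ] [0.51 0.69 0.19]
top 0.2 1711 [0.17 0.51 0.2 ] [0.53 0.61 0.3 ]
top 0.3 3766 [0.16 0.53 0.3 ] [0.51 0.61 0.37]
top 0.5 217 [0.19 0.39 0.6 ] [0.2  0.43 0.63]
scene 0.05 2646 [0.12 0.49 0.05] [0.54 0.65 0.1 ]
scene 0.1 3881 [0.11 0.52 0.1 ] [0.53 0.65 0.2 ]
scene 0.2 3038 [0.18 0.52 0.2 ] [0.53 0.58 0.3 ]
scene 0.3 901 [0.18 0.52 0.3 ] [0.52 0.56 0.32]
```

```bash
python3 - <<'E'
from h import *
manip.move_l([.188,.45,.27],rate=.2)
print(manip.get_time_s(),manip.get_qpos().round(2))
o=ori(np.radians(-6.8),0)
print(manip.ik([.4933,-.3155,.16],o).round(2))
manip.move_pose([.4933,-.3155,.16],o)
print(manip.get_time_s(),manip.get_qpos().round(2),manip.get_ee_pos(),manip.get_contact_force())
p,d=manip.camera("scene");crop(p,90,80,200,150,4,"pics/s1.png")
E
```

```text
1.0083 [-1.22  0.01 -0.05  1.75  0.    1.38 -0.  ]
[ 0.07  0.31  0.5   1.69 -0.16  1.18 -1.07]
3.9333 [ 0.07  0.31  0.5   1.69 -0.16  1.18 -1.07] [ 0.49395441 -0.31447913  0.16002909] [ 0.98123328 -0.07133979  0.05069767]
```

View pics/s1.png

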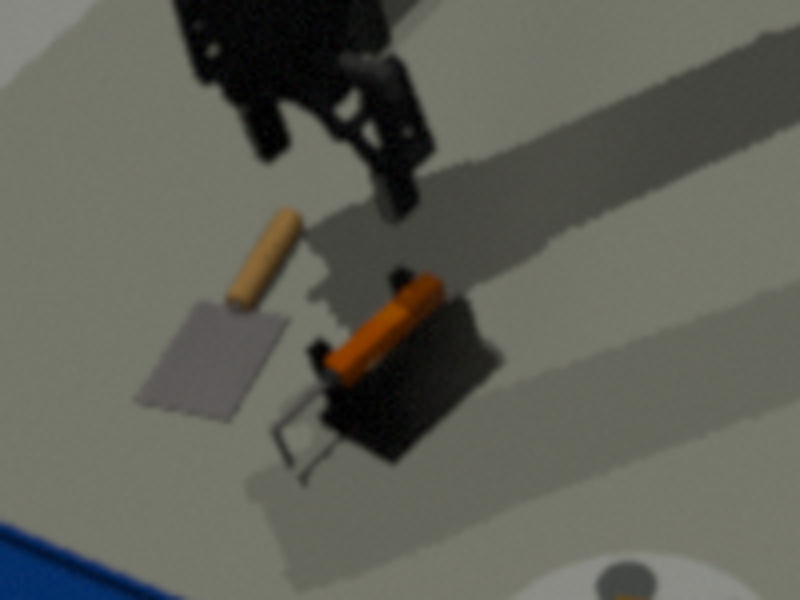

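The gripper is above the pick with the jaws square across the handle, crop px (390,320). Descending to grip it.

```bash
python3 - <<'E'
from h import *
manip.move_l([.4933,-.3155,.041],rate=.12)
print(manip.get_time_s(),manip.get_ee_pos().round(4),manip.get_contact_force().round(2))
manip.clamp(100)
print(manip.get_time_s(),manip.get_finger_gap(),manip.get_ee_pos().round(4),manip.get_contact_force().round(2))
p,d=manip.camera("scene");crop(p,90,80,200,150,4,"pics/s2.png")
manip.move_l([.4933,-.3155,.16],rate=.12)
print(manip.get_time_s(),manip.get_finger_gap(),manip.get_ee_pos().round(4),manip.get_contact_force().round(2))
p,d=manip.camera("scene");crop(p,90,80,200,150,4,"pics/s3.png");np.save("s3.npy",d);cv2.imwrite("pics/s3f.png",p)
p,d=manip.camera("top");crop(p,400,180,150,120,5,"pics/t3.png");cv2.imwrite("pics/t3f.png",p)
E
```

```text
5.125 [ 0.4938 -0.3158  0.0418] [-0.07 -0.38  0.62]
5.775 0.014039895209613242 [ 0.4935 -0.3157  0.0413] [-1.18 -0.2   5.03]
6.9667 0.014403060347140178 [ 0.4929 -0.3152  0.1591] [-0.58 -0.12 -1.09]
```

View pics/s2.png

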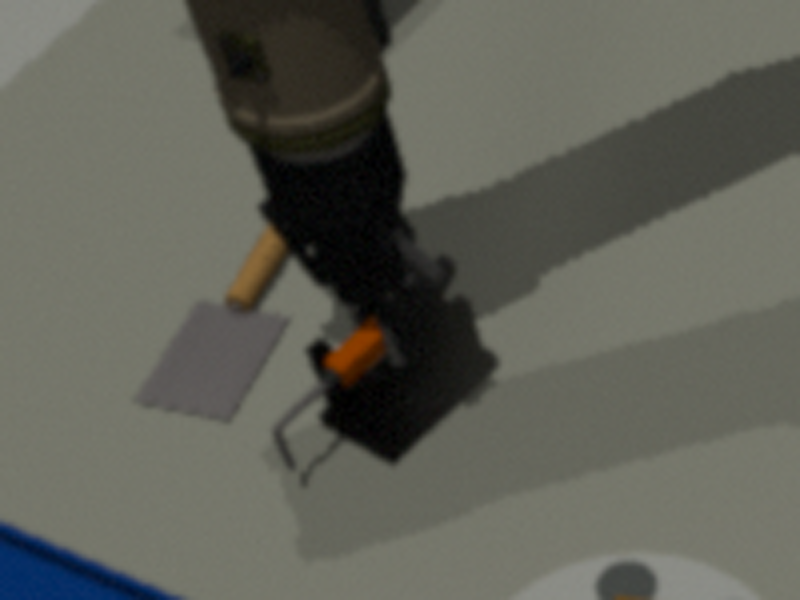

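View pics/s3.png

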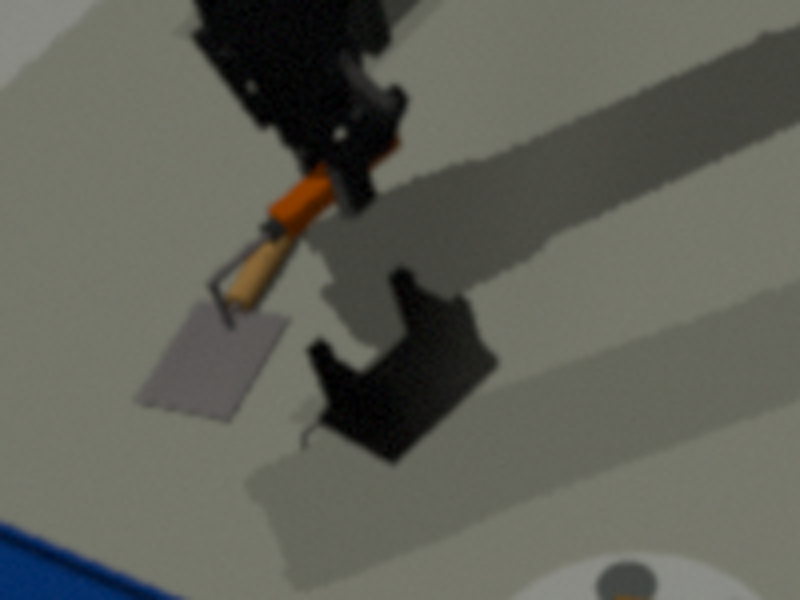

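View pics/t3.png

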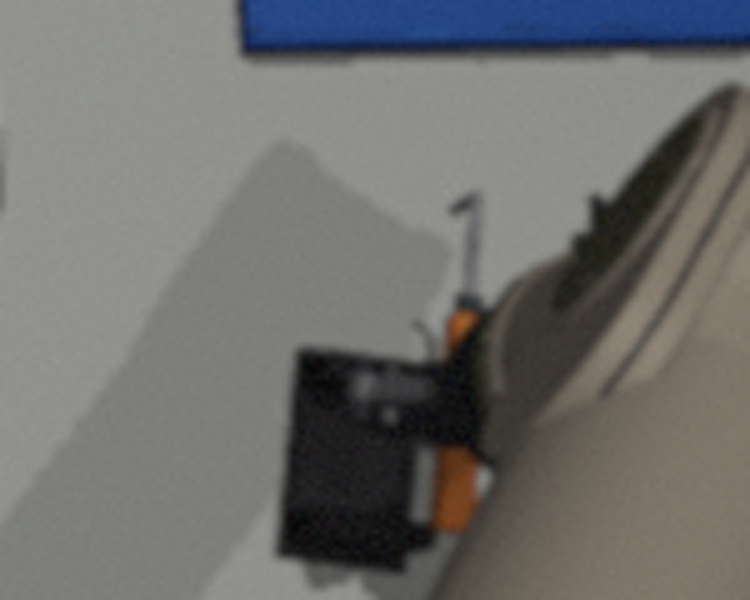

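The pick is gripped and lifted, and the rest is undisturbed. The hook corner is at scene ≈(143,152) and top ≈(495.6,219.4). I'll compare those with the model prediction.

```bash
python3 - <<'E'
from h import *
y=np.radians(-6.8);c,s=np.cos(y),np.sin(y);t=np.array([.4929,-.3152,0])
K=t+[.095*c,.095*s,.1778]; E=K-[0,0,.035]
for n,k,e in(("scene",(143.25,151.75),(147.75,161.5)),("top",(495.6,219.4),(491,221.6))):
    print(n,proj(n,K).round(1),proj(n,E).round(1),"meas",k,e)
    print(ray(n,k,K[2])-K,ray(n,e,E[2])-E)
E
```

```text
scene [142.6 150.4] [147.8 162.1] meas (143.25, 151.75) (147.75, 161.5)
[2.67799740e-03 3.63993444e-03 5.55111512e-17] [-1.37851529e-03 -1.16646150e-03  2.77555756e-17]
top [494. 218.] [489.3 221. ] meas (495.6, 219.4) (491, 221.6)
[-2.93602952e-03 -3.10990233e-03 -5.55111512e-17] [-1.26369476e-03 -3.58253764e-03  2.77555756e-17]
```

```bash
python3 - <<'E'
from h import *
y=np.radians(3);u=np.array([np.cos(y),np.sin(y),0]);S=np.array([.6304,.214,0])
p=S-.122*u
manip.move_pose(p+[0,0,.17],ori(y,0))
print(manip.get_time_s(),manip.get_qpos().round(2),manip.get_ee_pos().round(4))
manip.move_l(p+[0,0,.112],rate=.12)
manip.pause(.2)
print(manip.get_time_s(),manip.get_ee_pos().round(4),p)
q,d=manip.camera("scene");crop(q,310,210,133,100,6,"pics/s4.png")
q,d=manip.camera("top");crop(q,190,170,133,100,6,"pics/t4.png")
e=manip.get_ee_pos();h=e+.095*u;h[2]=e[2]+.0187-.035
print("tip pred",h,"scene",(proj("scene",h)-[310,210])*6,"top",(proj("top",h)-[190,170])*6)
E
```

```text
8.9583 [-0.78  0.21  0.35  1.76 -0.08  1.18 -1.92] [0.5092 0.2062 0.17  ]
9.7917 [0.5091 0.2078 0.1129] [0.5085672  0.20761501 0.        ]
tip pred [0.60373016 0.21274697 0.09628216] scene [404.83261709 368.3040385 ] top [297.88613949 303.20005422]
```

View pics/s4.png

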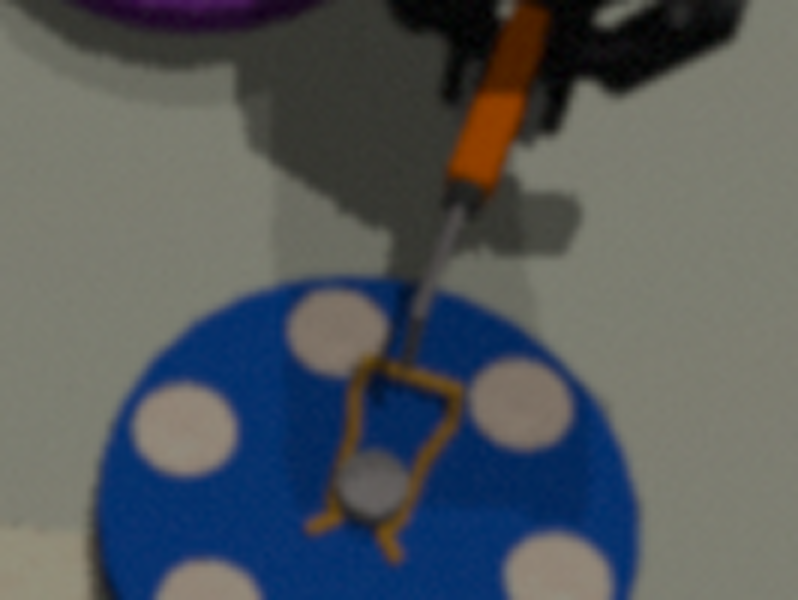

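View pics/t4.png

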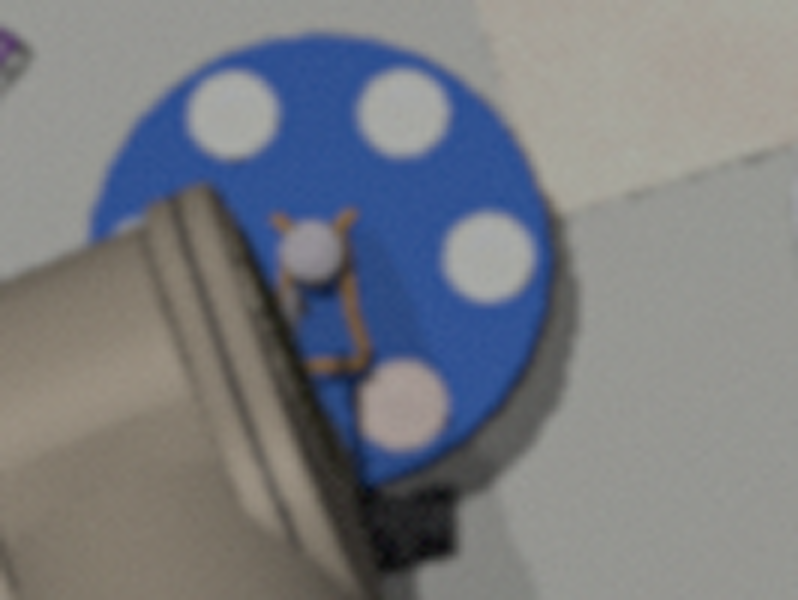

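```bash
python3 - <<'E'
from h import *
for z in(.058,.066):
    h=np.array([.6037,.2127,z]);print("scene",(proj("scene",h)-[310,210])*6,"top",(proj("top",h)-[190,170])*6)
E
```

```text
scene [391.63820482 425.25177707] top [312.87380118 321.2654602 ]
scene [394.29714471 413.65893409] top [309.83901619 317.59251104]
```

The tip will land within about 2 mm of the bow's centreline by both views, and the tolerance is ±11 mm. Descending.

```bash
python3 - <<'E'
from h import *
y=np.radians(3);u=np.array([np.cos(y),np.sin(y),0]);S=np.array([.6304,.214,0])
p=S-.122*u
for z in(.095,.085,.0743):
    manip.move_l(p+[0,0,z],rate=.06)
    print(manip.get_time_s(),manip.get_ee_pos().round(4),manip.get_contact_force().round(2))
manip.pause(.15);print(manip.get_ee_pos().round(4),manip.get_contact_force().round(2),manip.get_wrist_torque().round(3))
q,d=manip.camera("scene");crop(q,310,210,133,100,6,"pics/s5.png")
q,d=manip.camera("top");crop(q,190,170,133,100,6,"pics/t5.png")
E
```

```text
10.325 [0.5083 0.2075 0.0945] [0.43 0.76 0.06]
10.6417 [0.5083 0.2074 0.0845] [-0.61  0.09  0.65]
10.9667 [0.5082 0.2074 0.0738] [ 0.15 -0.14 -1.05]
[0.5087 0.2076 0.0744] [-0.35 -0.67 -0.91] [-0.04   0.016  0.019]
```

View pics/s5.png

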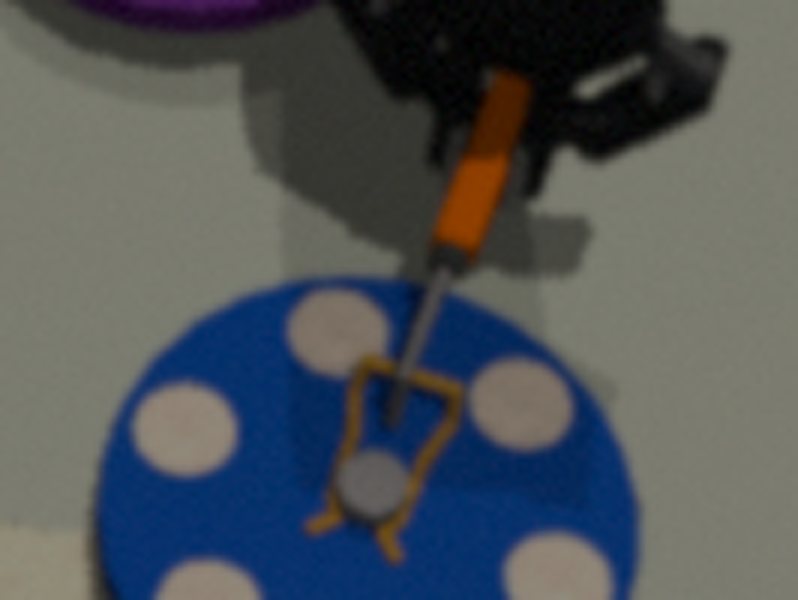

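View pics/t5.png

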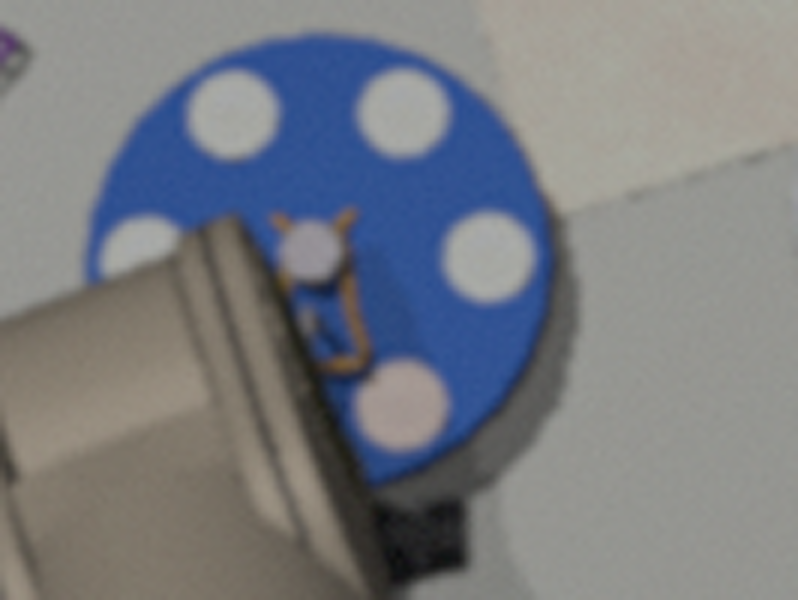

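Both views show the hook down inside the bow, with the tip at scene crop (393,420) between the crossbar and the spindle head. Pulling along clip −x.

```bash
python3 - <<'E'
from h import *
y=np.radians(3);u=np.array([np.cos(y),np.sin(y),0]);S=np.array([.6304,.214,0])
p=S-.122*u+[0,0,.0743]
for s in(.010,.016,.022,.028,.034,.040,.046,.052):
    manip.move_l(p-s*u,rate=.04)
    print(round(manip.get_time_s(),2),s,manip.get_ee_pos().round(4),manip.get_contact_force().round(1),round(manip.get_finger_gap(),4))
manip.pause(.15)
q,d=manip.camera("scene");crop(q,310,210,133,100,6,"pics/s6.png")
q,d=manip.camera("top");crop(q,190,170,133,100,6,"pics/t6.png")
E
```

```text
11.62 0.01 [0.4983 0.2072 0.0744] [-0.5 -0.7 -0.8] 0.0145
11.92 0.016 [0.4925 0.2068 0.0744] [-1.2  1.3 -0.9] 0.0146
12.22 0.022 [0.4862 0.2065 0.0742] [ 0.1  0.4 -0.1] 0.0139
12.52 0.028 [0.4802 0.2062 0.0743] [ 0.2  0.5 -0.2] 0.0142
12.82 0.034 [0.4743 0.2059 0.0743] [-0.2  1.3 -0.7] 0.0141
13.12 0.04 [0.4683 0.2056 0.0743] [-0.3  0.5 -0.9] 0.0148
13.42 0.046 [0.4624 0.2053 0.0743] [ 1.4  0.1 -0.9] 0.0141
13.72 0.052 [0.4564 0.2049 0.0743] [-0.2  0.2 -1.5] 0.0143
```

View pics/s6.png

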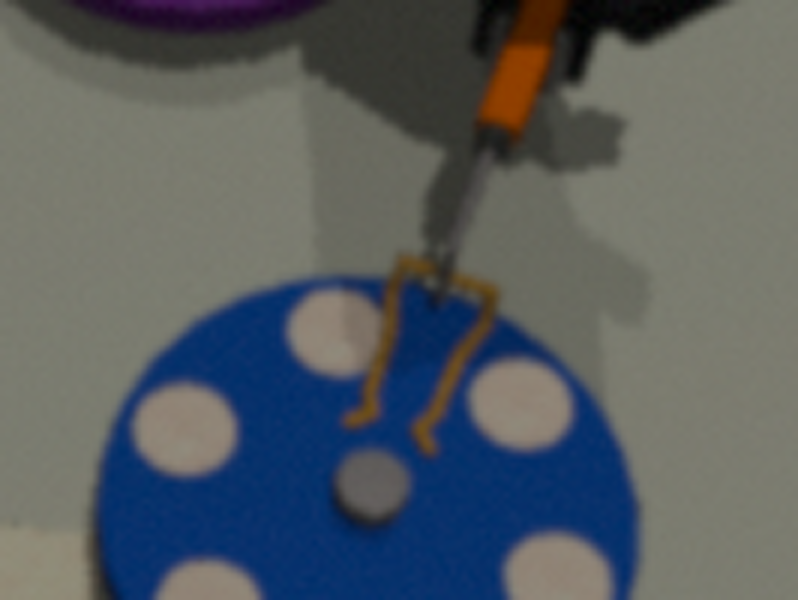

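View pics/t6.png

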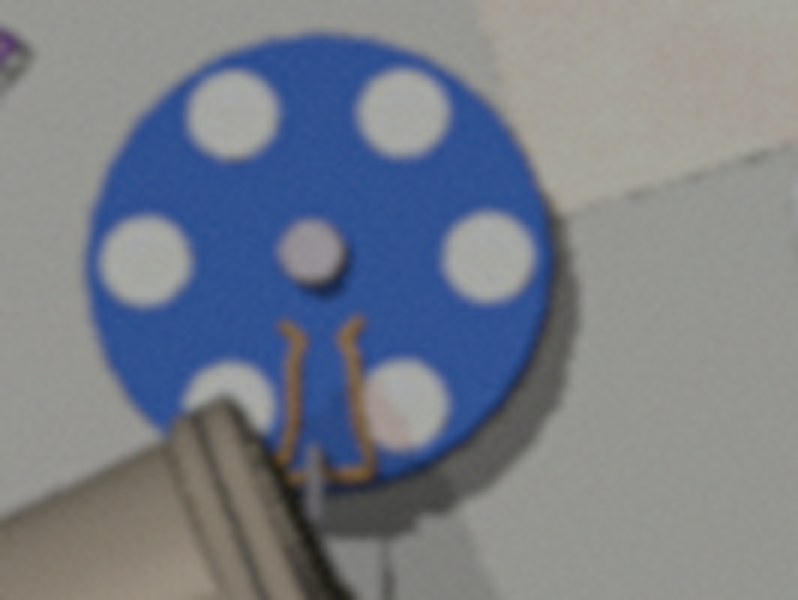

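The clip is off, lying on the blue disc with its noses ≈15 mm clear of the spindle. I'll ease the hook forward off the crossbar, lift straight up, and check the clip and the pick's attitude.

```bash
python3 - <<'E'
from h import *
y=np.radians(3);u=np.array([np.cos(y),np.sin(y),0]);S=np.array([.6304,.214,0])
p=S-.122*u
manip.move_l(p-.041*u+[0,0,.0743],rate=.04)
manip.move_l(p-.041*u+[0,0,.10],rate=.06)
manip.move_l(p-.041*u+[0,0,.17],rate=.12)
manip.pause(.15)
q,d=manip.camera("scene");crop(q,310,140,200,150,4,"pics/s7.png")
e=manip.get_ee_pos();print(manip.get_time_s(),e)
for x,z in((.045,.0187),(.095,.0187),(.095,-.0163)):
    print((proj("scene",e+x*u+[0,0,z])-[310,140])*4+2)
E
```

```text
15.9 [0.46723714 0.20527288 0.16919041]
[353.38295684 271.73414082]
[322.34871661 352.51008301]
[312.09669001 395.65057883]
```

View pics/s7.png

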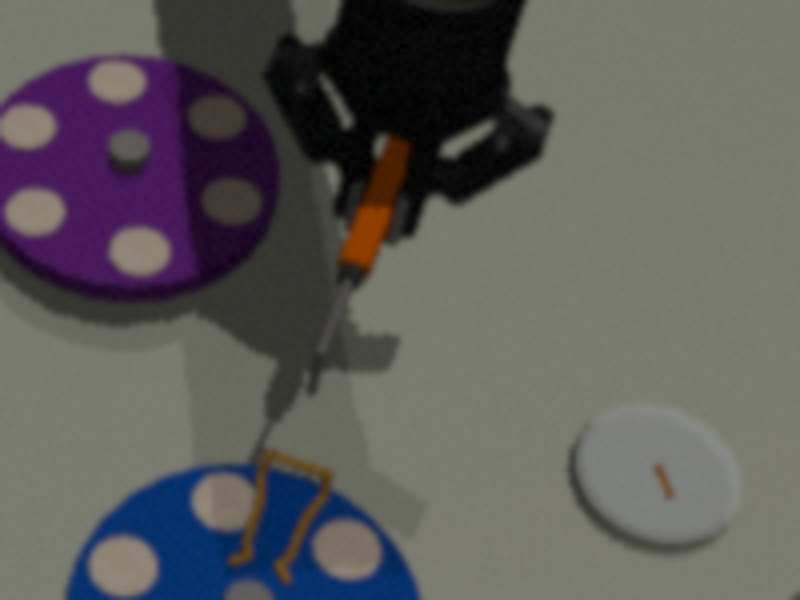

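The clip stays on the disc and the hook is free. Handle end, corner and tip match the unslipped prediction: (353,272), (322,352) and (312,392). Returning the pick to its rest.

```bash
python3 - <<'E'
from h import *
o=ori(np.radians(-6.8),0)
manip.move_pose([.4933,-.3155,.16],o)
manip.move_l([.4933,-.3155,.07],rate=.12)
manip.move_l([.4933,-.3155,.0417],rate=.05)
manip.pause(.15)
print(manip.get_time_s(),manip.get_ee_pos().round(4),manip.get_contact_force().round(1))
q,d=manip.camera("scene");crop(q,90,80,200,150,4,"pics/s8.png")
E
```

```text
19.5583 [ 0.4932 -0.3155  0.0415] [-0.2 -0.9 -0.9]
```

View pics/s8.png

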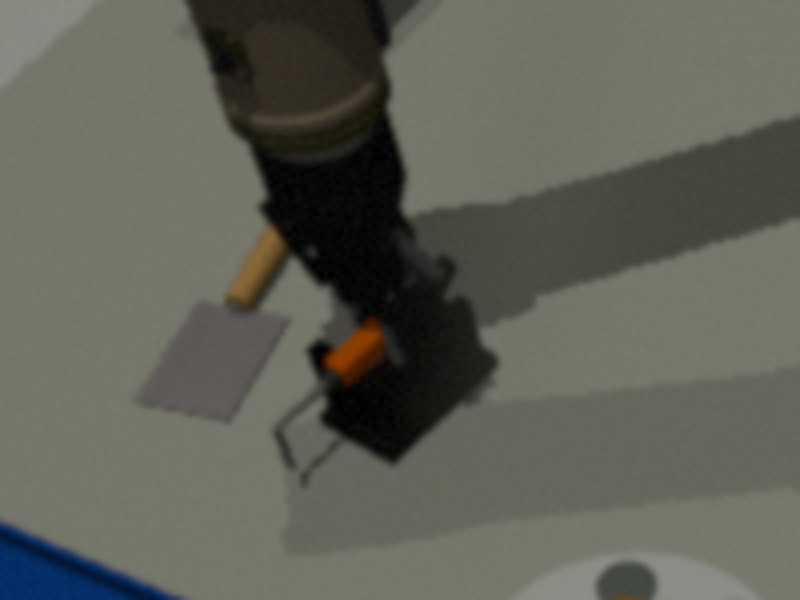

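The view is identical to the one at the original grasp (hook corner at (278,432) in both). Releasing and backing off.

```bash
python3 - <<'E'
from h import *
manip.move_l([.4933,-.3155,.0411],rate=.02)
manip.open()
manip.move_l([.4933,-.3155,.17],rate=.12)
manip.move_pose([.45,-.02,.28],ori(0,0))
manip.pause(.3)
print(manip.get_time_s(),manip.get_finger_gap(),manip.get_contact_force().round(1))
q,d=manip.camera("scene");cv2.imwrite("pics/s9.png",q);crop(q,90,80,200,150,4,"pics/s9c.png")
q,d=manip.camera("top");cv2.imwrite("pics/t9.png",q)
E
```

```text
23.275 0.08526448955420558 [ 0.3  1.2 -0.3]
```

View pics/s9.png

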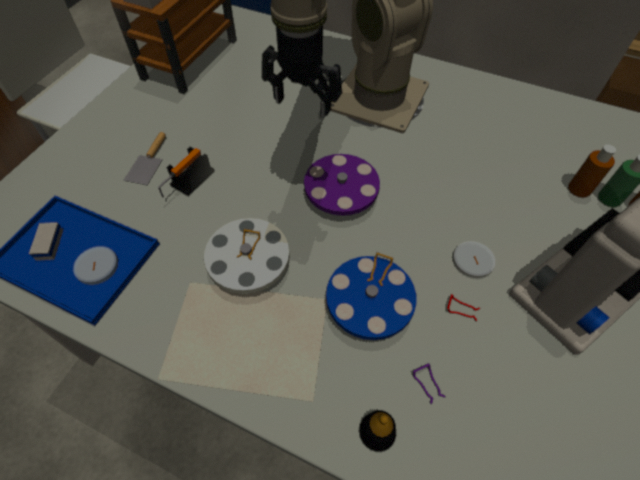

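View pics/s9c.png

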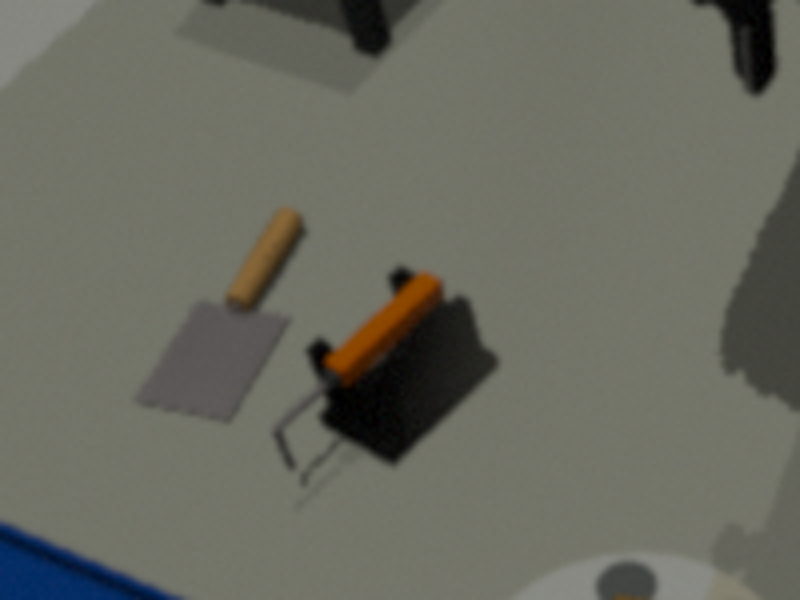

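View pics/t9.png

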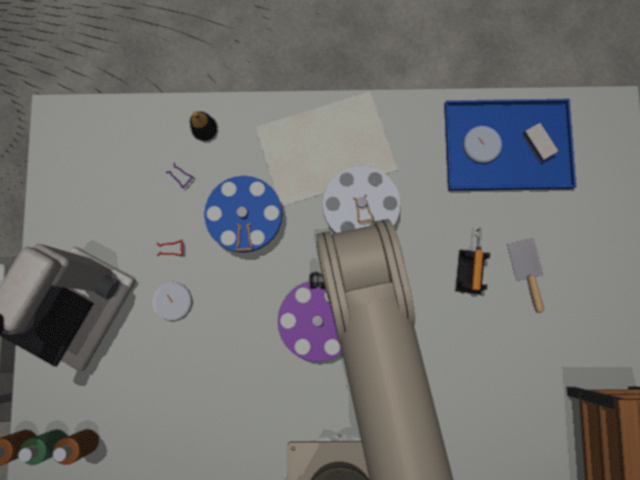

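The pick lies on its rest as before, at scene (185,162). The blue clip is on the blue disc, clear of the spindle, at scene (380,268). The white clip is unmoved at (248,242), and the arm is clear of everything.

```bash
python3 - <<'E'
from station import manip
manip.sign_off();print(manip.get_time_s())
E
```

```text
the job is handed in; nothing more can be done
the job is handed in; nothing more can be done
```

The blue turntable's clip is off its spindle, and the job was handed in at about 23 s of the 51 s allowed. I lifted the pick by its handle, lowered the hook inside the bow of the brass clip and drew it straight back 52 mm. I then eased the hook free and laid the pick back on its rest.

Last checks from both cameras:
- **Clip:** it lies on the blue disc with its noses about 15 mm clear of the spindle, and the gripper did not touch it.
- **Pick:** it sits on its rest at the same pixels as at the start.
- **White clip:** it is still seated and unmoved. The purple and red clips have not moved either.
- **Arm:** it stands clear with the gripper open, touching nothing.

Two readings to note:
- **Cameras:** the two views disagreed by about 2–4 mm, so I used the average.
- **Pull force:** the readings, taken between the short pulling steps, never showed the expected 5–9 N. That the clip came free rests on the pictures alone.

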